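Stop the bolt turning behind the manipulator bracket

ROBOT

A 6-joint arm with a two-finger parallel gripper is mounted at the origin on the work surface. World frame = base frame: x ahead of the robot, y to its left, z up, the work surface at z = 0. Lengths are in m, angles in rad, forces in N, time in s.
With the tool pointing down it reaches from about 0.375 to 0.925 m from the base axis. Payload 5.7 kg.
Tool frame: the origin (TCP) lies midway between the tips of the shut fingers; the grasp point (between the pads) lies 19 mm behind it (manip.pinch_z is the distance from the TCP to the grasp point, in m); z points along the fingers, y is the line along which they close (so a half turn about z gives the same grasp; the last joint's range is limited). The gripper opens to 88 mm and grips with 3 to 60 N. Pads are 20 mm wide; open, the fingers measure 115 mm over their backs; the gripper's body (75 mm by 178 mm) begins 61 mm behind the grasp point.
Start: joints at [1.115, 0.359, 1.51, -0, 1.272, -0.115], TCP at [0.201, 0.565, 0.223] pointing down, gripper open.
Joint ranges: [-2.97, 2.97], [-1.01, 2.36], [0.21, 2.38], [-0.96, 4.11], [0.2, 2.71], [-2.98, 2.98]. Speed limits (rad/s): [2.39, 2.39, 3.14, 3.14, 3.14, 3.14].

INTERFACE

Orientations are given as [roll, pitch, yaw] about the fixed x, y, z axes, in that order (R = Rz(yaw) Ry(pitch) Rx(roll)).
In Python, from plant import manip gives the robot as it stands. The module is installed in compiled form; this text tells all that it offers.
- The arm moves only by the tool send_rows, never from a script. Its argument "motion" is one flat list of numbers, 5 for each row, row after row: the shift along the tool's x, y, z in mm, then the turn about the tool's z in rad, then the finger opening in mm, from 0 to 87.8. A call has 1 to 5 rows; each row shifts and turns the commanded pose from where the row before left it, along the tool's axes as they then stand; what a row does not reach is not made up. A row lasts 1/12 s, in which the tool goes at most 41.7 mm and 7.16 degrees, less where a joint would pass 70% of its speed; a pose out of reach is approached as far as the arm can. A call is refused whole if a number of a shift passes 41.7 or a number of a turn 0.125, either way. A call with a gripper value outside its range is refused whole. The fingers move at their own pace and stop on an object; "squeeze" is the grip in N (left out, the last holds). Time passes only in rows, so rows that do not move let the fingers close. It gives the time, the measured TCP pose, the force, the opening and the grip force at its end, in the units of the state.
- manip.observe(): the state, without advancing time (a new reading comes with each control period).
- manip.capture(name): name is "scene" or "top" or "wrist"; returns the picture (480x640x3 uint8, blue, green, red); there is no depth.
- manip.get_calibration(name): a dict with "K" (3x3 intrinsics, pixels), "pose" (4x4, takes a point from camera to world coordinates). Camera axes: x right, y up, looking along -z (the intrinsics and any distortion apply to the point x, -y, -z); pixel columns grow to the right and rows downward; lengths in m; the calibration is good to about 2 mm. A picture is of the moment at which its call begins: read the wrist's pose just before it. get_calibration takes no time and is no camera call; for the wrist camera it gives the pose at the moment of the call.
- manip.close_job(): hands the job in; it is judged then, once.
The state is a dict: "time_s": time; "q": joint angles; "joint_vel": joint speeds; "tau": joint torques, N m; "ee_pos": TCP position; "tool_rot": TCP orientation; "wrist_force": force on the tool from outside, world axes, zero at the start; "torque": the same for the moment, N m; "grip_width": finger opening in m; "grasp_force": force on a finger pad.
Only numpy, scipy, OpenCV 4.12 (cv2) and the standard library are available. Lean on these libraries where they do the work, as an engineer would, in place of code of your own. Each camera call takes 0.05 s, during which the arm holds its last target. There are 200 camera calls.

TASK

First swing the red-tipped toggle clamp arm over centre so that it presses down on the foot of the white bracket. Then reach down into the gap between the bracket's two upright legs, grip the brass bolt head that is slowly being turned by the nut runner, and hold it so that it no longer turns; finish while still holding it, with the clamp still shut. Do not shift the bracket or disturb the jar, the lens and the wrench.

Things in the scene. Friction and masses are not known exactly. Their poses are not given: they have to be found in the camera images.
- jig: Fixed aluminium plate, 12 mm thick, x -130 to 95, y -75 to 130 mm of its frame; origin at table level below the middle of the bracket's gap; z up; x runs along the bolt, away from the robot at yaw 0. Blue nut runner at x -128 to -46, y within 23, top 114 mm above the table. Clamp post at x 52, y 95, top 56 mm above the table.
- bracket: White U bracket, 0.8 kg, loose in a nest (2 mm play); origin on its underside, 12 mm above the table; axes as the jig's. Base x -27 to 75, y -35 to 35, 8 mm thick. Front leg x -27 to -19, top 108 mm up; rear leg x 19 to 27, top 100 mm up; both 70 mm wide. Gap 38 mm, open on top and at both y ends. The foot to clamp is the base behind the rear leg.
- bolt_head (a point): Centre of the brass hexagon head in the gap: 24 mm across flats, 27.7 across corners, 16 mm long; 92 mm above the table. Its x is the bolt axis, parallel to the jig's x; it turns with the bolt; its y is square to a pair of flats. Head spans x -9 to 7 mm of the bracket, then a 20 mm round collar to the front leg. Fingers fit from above, closing along the jig's y.
- bolt (a joint): Bolt angle about the jig's +x, rad; at 0 and every 60 degrees a pair of flats is square to the jig's y. The runner turns it to larger values at about 0.075 rad/s with 0.03 N m, against a drag of 0.4 N m s/rad. Fingers closing up to 20 degrees off the flats turn the head square to them in a second or two; almost on the corners (30 degrees off) they may not.
- clamp (a joint): Clamp arm angle, rad: about 0 shut (arm level, towards the jig's -y, rubber pad on the bracket's foot), 1.9 open (stop, leaning 0.33 rad past upright towards the jig's +y). The arm (0.4 kg, heavy end) goes over centre when upright (1.57): above that its weight holds it open, below it falls shut by itself in about a second and presses with about 4 N. Drag 0.15 N m s/rad.
- clamp_pivot (a point): Pivot of the clamp arm, fixed on the jig at x +52, y +95 mm, 45 mm above the table; the hinge axis is the jig's x axis, and the arm swings in the jig's y-z plane.
- clamp_grip (a point): Centre of the red grip at the end of the clamp arm, 112.5 mm from the pivot; 35 mm long along the arm, 24 mm wide along the jig's x, 22 mm thick; arm tip 130 mm from the pivot. Shut fingers pushing the arm near the grip from the jig's +y side swing it shut.
- jar_mid (a point): Bystander: centre of a small jar with a blue cap, 48 mm in diameter, 62 mm high.
- objective_mid (a point): Bystander: centre of a steel microscope lens standing upright, 36 mm in diameter, 50 mm high.
- wrench: Bystander: steel wrench 150 mm long lying on the table.
Not all that is in view belongs to the job. Of the things like the bracket, leave any that is black or purple; of the rest the smaller one is meant.

How it is judged:
On the way:
1. the toggle clamp is swung over centre and presses on the bracket's foot (value of joint clamp below 0.12 rad and contact force between clamp and bracket above 2 N), for 0.2 s.
At the end, for the whole second after the job is handed in: The clamp is shut (below 0.12 rad) and presses on the bracket with over 2 N; the fingers are round the bolt head (grasp point within 22 mm of its centre) and grip it with over 5 N; the bolt turns slower than 0.015 rad/s either way; the bracket stands level within 8 mm of where it was (all of step 1 and distance between the grasp point and bolt_head below 0.022 m and contact force between the fingers and bolt above 5 N and velocity of joint bolt between -0.015 and 0.015 rad/s and distance of bracket from where it was at the start of the episode below 0.008 m and angle between bracket's own z axis and vertical below 0.05 rad); the arm keeps its last pose, push and grip.
It fails at once if the bracket is shifted by more than 10 mm (distance of bracket from where it was at the start of the episode above 0.01 m).
It fails at once if a bystander is moved by more than 20 mm (distance of any of jar_mid, objective_mid, wrench from where it was at the start of the episode above 0.02 m).
It also fails if it takes over 54 s, if anything falls off the work surface, if the arm or the gripper's body presses on something with over 40 N, if the wrist force passes 120 N, or if a joint passes its speed limit or range.

## Working session

There is one attempt and no reset: what is moved stays moved. The work goes in short steps, Python scripts to look and compute and a tool call to move; the robot and the scene stay as the last step left them, time stands still between calls to the robot, and variables do not carry over. Pictures are saved under pics/ and viewed, at most 10 in all, crops included, and the job is handed in when it is done.

Besides the shell and the picture viewer there is one more tool, called after ">>>" by a JSON object that holds its "op" and its "data", one argument or row to a line. send_rows: Moves the arm, as the interface text tells. Its arguments: {"type":"object","properties":{"motion":{"type":"array"},"squeeze":{"type":"number"}},"required":["motion"]}

```bash
mkdir -p pics; ls
python3 - <<'E'
from plant import manip
import cv2
for n in ("scene","top"):
    c=manip.get_calibration(n); print(n,c["K"],c["pose"].round(4).tolist() if hasattr(c["pose"],'round') else c["pose"], [k for k in c])
    cv2.imwrite(f"pics/{n}0.png",manip.capture(n))
print(manip.observe())
E
```

```text
pics
scene [[437.10513878   0.         320.9608518 ]
 [  0.         437.10513878 242.44471581]
 [  0.           0.           1.        ]] [[-0.8366, -0.3093, 0.4522, 0.9246], [0.5475, -0.5, 0.671, 0.6083], [0.0186, 0.8089, 0.5876, 0.6831], [0.0, 0.0, 0.0, 1.0]] ['K', 'pose']
top [[586.64323721   0.         320.02340736]
 [  0.         586.64323721 234.93699585]
 [  0.           0.           1.        ]] [[0.0255, 0.9872, -0.1576, 0.2889], [-0.9997, 0.0252, -0.004, -0.0725], [0.0, 0.1577, 0.9875, 1.2303], [0.0, 0.0, 0.0, 1.0]] ['K', 'pose']
{'time_s': 0.1, 'q': array([ 1.11491000e+00,  3.59411026e-01,  1.51131357e+00, -2.88195315e-05,
        1.27250787e+00, -1.15142815e-01]), 'joint_vel': array([ 6.72580542e-04, -1.88899365e-03, -4.84145047e-03,  1.43371327e-03,
       -1.07333229e-03, -1.04910127e-05]), 'tau': array([ 1.55863956e-03, -5.16355026e+01, -2.71409672e+01,  6.76580588e-02,
        2.76508997e-02, -5.20817275e-05]), 'ee_pos': array([0.20027853, 0.56492703, 0.22191077]), 'tool_rot': array([-3.13996054e+00, -1.61044844e-04,  2.80085750e+00]), 'wrist_force': array([-0.23709961,  0.12832019,  0.79778953]), 'torque': array([-0.0457067 ,  0.02096687, -0.02055838]), 'grasp_force': 0.0, 'grip_width': 0.08772687133980767}
```

View pics/scene0.png

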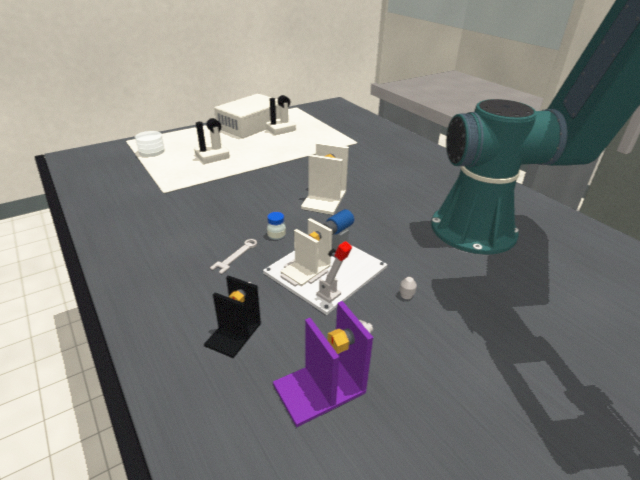

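View pics/top0.png

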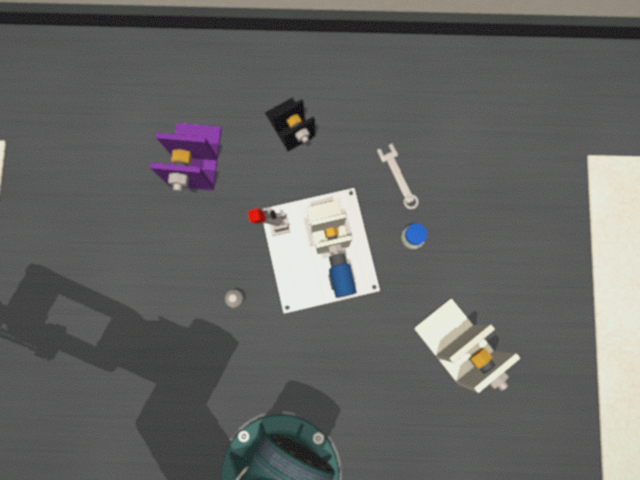

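Top view: the candidates are the black bracket (290,122), the purple one (185,158), the larger white one (475,345) and the small white one on the jig with the runner (330,228). The last one fits, since it is neither black nor purple and is the smaller of the two white ones. The red grip is at (256,216), the jar at (415,235), the lens at (234,298) and the wrench at (400,178). I'll confirm with a crop and fit the plate.

```bash
cat > h.py <<'E'
import numpy as np, cv2
from scipy.optimize import least_squares
from plant import manip
F=np.diag([1,-1,-1])
def proj(c,P):
    T=np.array(c["pose"]);p=(np.atleast_2d(P)-T[:3,3])@T[:3,:3]@F.T
    p=p@np.array(c["K"]).T; return p[:,:2]/p[:,2:]
def ray(c,uv,z):
    T=np.array(c["pose"]);d=T[:3,:3]@F@np.linalg.inv(c["K"])@[uv[0],uv[1],1]
    return T[:3,3]+d*(z-T[2,3])/d[2]
def jig(J,P):   # J=x,y,yaw ; P in jig frame, m
    c,s=np.cos(J[2]),np.sin(J[2]);P=np.atleast_2d(P).astype(float)
    return P@np.array([[c,s,0],[-s,c,0],[0,0,1]])+[J[0],J[1],0]
def fit(obs,P0,J0):  # obs list (cal,uv array,jig pts)
    return least_squares(lambda J:np.concatenate([(proj(c,jig(J,P))-uv).ravel() for c,uv,P in obs]),J0,loss='soft_l1')
E
python3 - <<'E'
from h import *
im=cv2.imread("pics/top0.png")
g=cv2.cvtColor(im,cv2.COLOR_BGR2GRAY)
m=((g>150)*255).astype(np.uint8)
n,l,st,_=cv2.connectedComponentsWithStats(m)
k=l[270,310]; pts=np.argwhere(l==k)[:,::-1].astype(np.int32)
q=cv2.convexHull(pts); r=cv2.approxPolyDP(q,6,True)[:,0]; print(r.tolist(),st[k])
cr=im[165:325,225:405]; cv2.imwrite("pics/crop_top.png",cv2.resize(cr,None,fx=3.6,fy=3.6,interpolation=cv2.INTER_CUBIC))
E
```

```text
[[379, 290], [284, 313], [263, 209], [354, 188]] [ 263  188  117  126 8824]
```

View pics/crop_top.png

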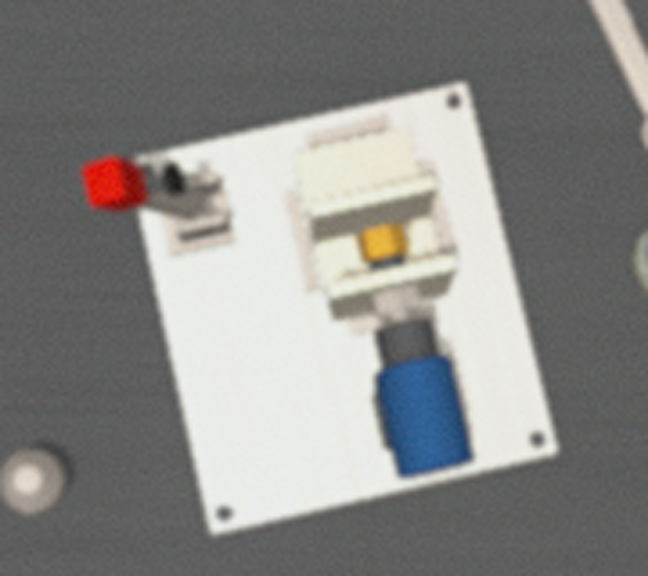

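The crop confirms it: the white bracket sits in the nest on the jig plate, with the brass head at crop (383,243), full image (331,232). The blue runner is below it, and the red grip is open at crop (113,183), full image (256,216).

Run:
```python
from h import *
c=manip.get_calibration("top"); s=manip.get_calibration("scene")
P=np.array([[95,130,12],[95,-75,12],[-130,-75,12],[-130,130,12]])/1000
uv=np.array([[263,208.5],[354.5,188],[379.5,290.5],[283.5,313]])
uv=np.array([[141,160],[467,83],[557,454],[211,535]])/3.6+[225,165]-0.36
r=fit([(c,uv,P)],P,[.5,-.1,.2]); J=r.x; print(J,np.abs(r.fun).max(), J[2]*57.3)
from math import *
a=1.9; grip=[.052,.095-.1125*cos(a),.045+.1125*sin(a)]
pts=np.array([[-.001,0,.092],grip,[0.023,0,.112],[-.087,0,.114]])
print("world",jig(J,pts).round(4).tolist()); print("top",proj(c,jig(J,pts)).round(1).tolist()); print("scene",proj(s,jig(J,pts)).round(1).tolist(), proj(s,jig(J,P)).round(1).tolist())
im=cv2.imread("pics/top0.png"); sc=cv2.imread("pics/scene0.png")
for n,i in(("top",im),("scene",sc)):
    h=i.astype(int); m=((h[...,2]>150)&(h[...,1]<70)).astype(np.uint8); print(n,"red",cv2.connectedComponentsWithStats(m)[3][1:4].round(1).tolist())
    m=((h[...,2]>140)&(h[...,0]<90)&(h[...,1]>90)).astype(np.uint8); q=cv2.connectedComponentsWithStats(m); print("brass",[(x.round(1).tolist(),int(t[4])) for x,t in zip(q[3][1:],q[2][1:])])
for n,p,z in(("jar",(415,234),.06),("lens",(234,297),.05),("wr1",(389,151),0),("wr2",(411,202),0)): print(n,ray(c,p,z).round(3))
```

```text
[ 0.47644641 -0.08985353  0.24989923] 3.1529280332239296 14.319225912128937
world [[0.4755, -0.0901, 0.092], [0.4943, 0.0503, 0.1515], [0.4987, -0.0842, 0.112], [0.3921, -0.1114, 0.114]]
top [[331.4, 232.8], [257.2, 215.8], [328.8, 219.2], [341.8, 274.3]]
scene [[313.4, 238.2], [343.1, 251.4], [306.2, 235.4], [337.9, 216.0]] [[326.5, 311.6], [262.9, 269.5], [325.7, 231.2], [387.7, 264.1]]
top red [[253.7, 215.0]]
brass [([293.3, 119.9], 98), ([180.1, 155.5], 204), ([330.9, 231.6], 101), ([481.0, 358.7], 254)]
scene red [[344.5, 246.7], [233.0, 297.0], [342.0, 302.0]]
brass [([330.0, 155.1], 10), ([315.0, 235.5], 46), ([237.0, 295.3], 88), ([339.6, 339.2], 286)]
jar [ 0.483 -0.26   0.06 ]
lens [0.347 0.101 0.05 ]
wr1 [ 0.674 -0.213  0.   ]
wr2 [ 0.562 -0.261  0.   ]
```

Run:
```python
from h import *
c=manip.get_calibration("top"); s=manip.get_calibration("scene")
P=np.array([[95,130,12],[95,-75,12],[-130,-75,12],[-130,130,12]])/1000
uv=np.array([[141,160],[467,83],[557,454],[211,535]])/3.6+[225,165]-0.36
print(np.linalg.norm(np.diff([ray(c,u,.012) for u in np.vstack([uv,uv[:1]])],axis=0),axis=1))
r=fit([(c,uv,P)],P,[.5,-.1,.2]); print(r.fun.reshape(-1,2))
r=fit([(c,uv[1:],P[1:]),(c,np.array([[331,231.8]]),np.array([[-.001,0,.097]]))],P,[.5,-.1,.2]);print(r.x,r.fun.reshape(-1,2))
J=r.x
from math import *
for a in(1.85,1.9,1.95):
  g=jig(J,[.052,.095-.1125*cos(a),.045+.1125*sin(a)]); print(g,proj(c,g),proj(s,g))
im=cv2.imread("pics/scene0.png")[190:330,230:410]; cv2.imwrite("pics/crop_sc.png",cv2.resize(im,None,fx=4,fy=4,interpolation=cv2.INTER_CUBIC))
```

```text
[0.19775527 0.2245878  0.20394566 0.22299982]
[[-3.15292803 -0.32428779]
 [ 0.44918128  0.07340184]
 [ 0.6074676   0.24976289]
 [ 0.01452788 -0.0427919 ]]
[ 0.47685106 -0.08899019  0.25196356] [[-0.05937234 -0.17076118]
 [ 0.30043794 -0.05873274]
 [-0.24234887 -0.15296832]
 [ 0.00646757  0.37342723]]
[[0.49579562 0.04599902 0.15314346]] [[259.48229716 214.96895103]] [[341.29464842 249.84799935]]
[[0.4944578  0.05119575 0.15145876]] [[256.77017674 215.77314823]] [[343.29040881 251.62457862]]
[[0.49314264 0.05630445 0.14950797]] [[254.12851597 216.59126188]] [[345.25322949 253.49488195]]
```

View pics/crop_sc.png

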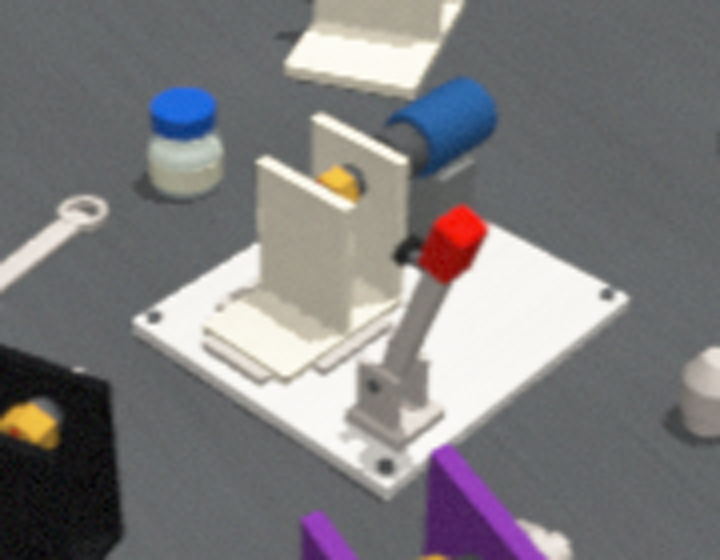

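The crop shows the same bracket, the red grip at (453,243), the brass head at (338,184), and the jar, lens and wrench clear of the path. The jig fit without the hidden corner is good: residuals under 0.4 px and the grip predicted within 1 px. Next I turn the tool square to the jig and shut the fingers.

>>> {"op": "send_rows", "data": {
  "motion": [0,0,0,-0.12,0,0,0,0,-0.12,0,0,0,0,-0.12,0,0,0,0,-0.12,0,0,0,0,-0.113,0],
  "squeeze": 20
}}

```text
time_s: 0.52
ee_pos: [0.2003, 0.5651, 0.2221]
tool_rot: [-3.141, -0.001, -2.883]
wrist_force: [-0.2, -0.4, 0.6]
grip_width: 0.0579
grasp_force: 0.0
```

```bash
cat >> h.py <<'E'
J0=np.array([.47685,-.08899,.25196])
def go(p,J=J0):  # mm shift in tool axes from measured TCP to jig point p (mm), plus yaw error turn
    from scipy.spatial.transform import Rotation as R
    o=manip.observe(); r=R.from_euler('xyz',o["tool_rot"])
    d=jig(J,np.array(p)/1000)[0]-o["ee_pos"]
    ye=(J[2]+np.pi-o["tool_rot"][2]+np.pi)%(2*np.pi)-np.pi
    inv=jig([0,0,-J[2]],o["ee_pos"]-[J[0],J[1],0])[0]*1000
    print("t",round(o["time_s"],2),"jig pos",inv.round(1),"tool shift mm",(r.inv().apply(d)*1000).round(1),"turn",round(-ye,4),"w",round(o["grip_width"]*1000,1),"gf",round(o["grasp_force"],1),"F",o["wrist_force"].round(1))
E
python3 -c "
from h import *
go([52,205,125])"
```

```text
t 0.52 jig pos [-104.7  702.4  222.1] tool shift mm [-153.7 -498.2   97.4] turn 0.0062 w 57.9 gf 0.0 F [-0.2 -0.4  0.6]
```

>>> {"op": "send_rows", "data": {
  "motion": [-11,-36,0,0,0,-11,-36,0,0,0,-11,-36,0,0,0,-11,-36,0,0,0,-11,-36,0,0,0]
}}

```text
time_s: 0.93
ee_pos: [0.2989, 0.4032, 0.2223]
tool_rot: [-3.141, -0.001, -2.889]
wrist_force: [0.1, -0.2, -0.3]
grip_width: 0.0243
grasp_force: 0.0
```

>>> {"op": "send_rows", "data": {
  "motion": [-11,-36,0,0,0,-11,-36,0,0,0,-11,-36,0,0,0,-11,-36,0,0,0,-11,-36,0,0,0]
}}

```text
time_s: 1.35
ee_pos: [0.3972, 0.2425, 0.2225]
tool_rot: [-3.141, -0.0, -2.889]
wrist_force: [-0.8, -0.3, 0.5]
grip_width: 0.0006
grasp_force: 0.0
```

>>> {"op": "send_rows", "data": {
  "motion": [-11,-36,0,0,0,-11,-36,0,0,0,-11,-36,5,0,0,-11,-30,10,0,0,0,0,0,0,0]
}}

```text
time_s: 1.77
ee_pos: [0.4765, 0.1173, 0.2064]
tool_rot: [-3.139, -0.0, -2.893]
wrist_force: [-0.1, 0.7, 1.1]
grip_width: 0.0005
grasp_force: 0.0
```

```bash
python3 -c "
from h import *
go([52,195,125])"
```

```text
t 1.77 jig pos [ 51.1 199.8 206.4] tool shift mm [-0.9 -4.7 81.4] turn -0.0037 w 0.5 gf 0.0 F [-0.1  0.7  1.1]
```

>>> {"op": "send_rows", "data": {
  "motion": [0,0,20,0,0,0,0,25,0,0,0,0,25,0,0,0,0,11,0,0,0,-10,0,0,0]
}}

```text
time_s: 2.18
ee_pos: [0.4731, 0.1128, 0.124]
tool_rot: [3.14, -0.006, -2.888]
wrist_force: [-0.4, -1.1, 0.2]
grip_width: 0.0003
grasp_force: 0.0
```

>>> {"op": "send_rows", "data": {
  "motion": [0,-10,0,0,0,0,-10,0,0,0,0,-10,0,0,0,0,-10,0,0,0,0,-10,0,0,0]
}}

```text
time_s: 2.6
ee_pos: [0.49, 0.0627, 0.1278]
tool_rot: [3.141, 0.002, -2.89]
wrist_force: [-0.1, 2.4, 3.0]
grip_width: 0.0009
grasp_force: 1.5
```

>>> {"op": "send_rows", "data": {
  "motion": [0,-10,0,0,0,0,-10,0,0,0,0,-10,0,0,0,0,-10,0,0,0,0,-10,0,0,0]
}}

```text
time_s: 3.02
ee_pos: [0.5014, 0.0141, 0.1265]
tool_rot: [3.142, -0.0, -2.889]
wrist_force: [-0.4, 1.5, -1.4]
grip_width: 0.0
grasp_force: 0.6
```

```bash
python3 -c "
from h import *
go([52,85,125]); cv2.imwrite('pics/s1.png',cv2.resize(manip.capture('scene')[150:330,210:430],None,fx=3,fy=3))"
```

```text
t 3.02 jig pos [ 49.5  93.7 126.5] tool shift mm [-2.5 -8.7  1.5] turn 0.0002 w 0.0 gf 0.6 F [-0.4  1.5 -1.4]
```

View pics/s1.png

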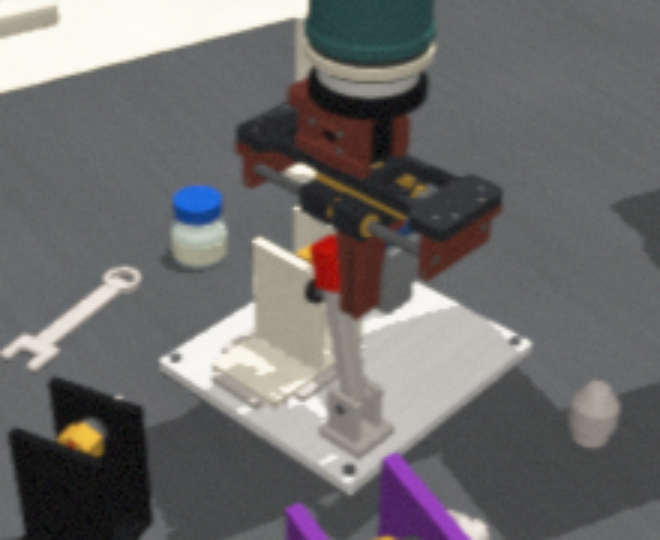

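The red grip at (328,262) is just past upright, with the fingers behind it. I push a little further, then lift clear.

>>> {"op": "send_rows", "data": {
  "motion": [0,-10,0,0,0,0,-10,0,0,0,0,-6,0,0,0,0,0,0,0,0,0,0,-30,0,0]
}}

```text
time_s: 3.48
ee_pos: [0.5042, -0.01, 0.1527]
tool_rot: [3.138, -0.009, -2.89]
wrist_force: [-0.2, 0.1, -0.4]
grip_width: 0.0004
grasp_force: 0.0
```

>>> {"op": "send_rows", "data": {
  "motion": [0,0,-40,0,0,0,0,-40,0,40,0,0,0,0,60,0,0,0,0,60,0,0,0,0,60]
}}

```text
time_s: 3.9
ee_pos: [0.5075, -0.0098, 0.2364]
tool_rot: [-3.142, -0.0, -2.889]
wrist_force: [0.2, -0.1, -0.4]
grip_width: 0.0237
grasp_force: 0.0
```

```bash
python3 -c "
from h import *
go([-1,0,215]); a=manip.observe(); c=manip.get_calibration('wrist'); im=manip.capture('wrist'); cv2.imwrite('pics/w1.png',im); np.save('w1.npy',c,allow_pickle=True)
cv2.imwrite('pics/t1.png',manip.capture('top'))
print(proj(c,jig(J0,np.array([[-.001,0,.092],[.052,-.0175,.045]]))))"
```

```text
t 3.9 jig pos [ 49.4  69.  236.4] tool shift mm [ 50.4 -69.   21.4] turn 0.0005 w 23.7 gf 0.0 F [ 0.2 -0.1 -0.4]
[[222.42922651 152.75075874]
 [217.98738178 211.67983013]]
```

View pics/w1.png

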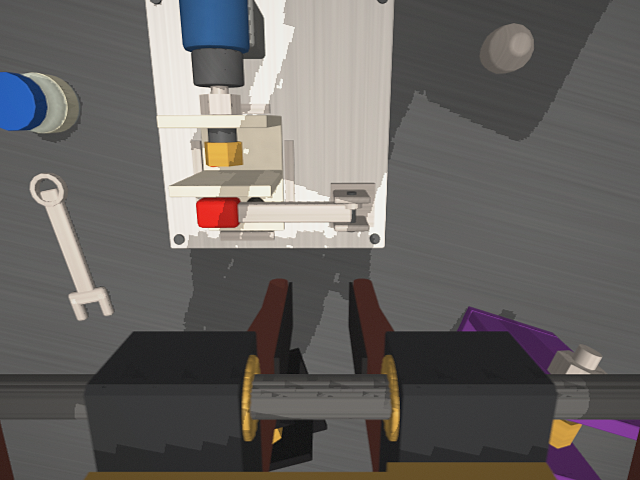

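The clamp is shut: the red grip at (217,212) lies level across the foot, 1 px from the prediction. The brass head at (224,154) agrees with the jig fit. I move above the head and judge its angle there.

>>> {"op": "send_rows", "data": {
  "motion": [15,-23,0,0,60,17,-23,0,0,60,18,-23,0,0,60,0,0,8,0,60,0,0,0,0,60]
}}

```text
time_s: 4.42
ee_pos: [0.4747, -0.0896, 0.2262]
tool_rot: [3.139, -0.004, -2.892]
wrist_force: [-0.5, 0.6, 0.9]
grip_width: 0.0595
grasp_force: 0.0
```

```bash
python3 -c "
from h import *
go([-1,0,73]); c=manip.get_calibration('wrist'); im=manip.capture('wrist'); np.save('w2.npy',c,allow_pickle=True)
p=proj(c,jig(J0,np.array([[-.009,0,.104],[.007,0,.104],[-.001,.012,.104],[-.001,-.012,.104]]))); print(p)
x,y=p.mean(0).astype(int); print(x,y,jig([0,0,-J0[2]],c['pose'][:3,3]-[J0[0],J0[1],0]))
cv2.imwrite('pics/w2f.png',im)
y0,x0=max(0,y-60),max(0,x-80);print(x0,y0)
cv2.imwrite('pics/w2.png',cv2.resize(im[y0:y0+120,x0:x0+160],None,fx=5,fy=5,interpolation=cv2.INTER_CUBIC))"
```

```text
t 4.42 jig pos [-2.200e+00 -1.000e-01  2.262e+02] tool shift mm [ -1.8  -0.3 153.2] turn -0.0026 w 59.5 gf 0.0 F [-0.5  0.6  0.9]
[[319.10770122 220.41460568]
 [319.17327837 242.72252378]
 [336.43758217 231.60196942]
 [301.84113898 231.69810052]]
319 231 [[-7.58002876e-02  1.41404263e-04  3.88174112e-01]]
239 171
```

View pics/w2.png

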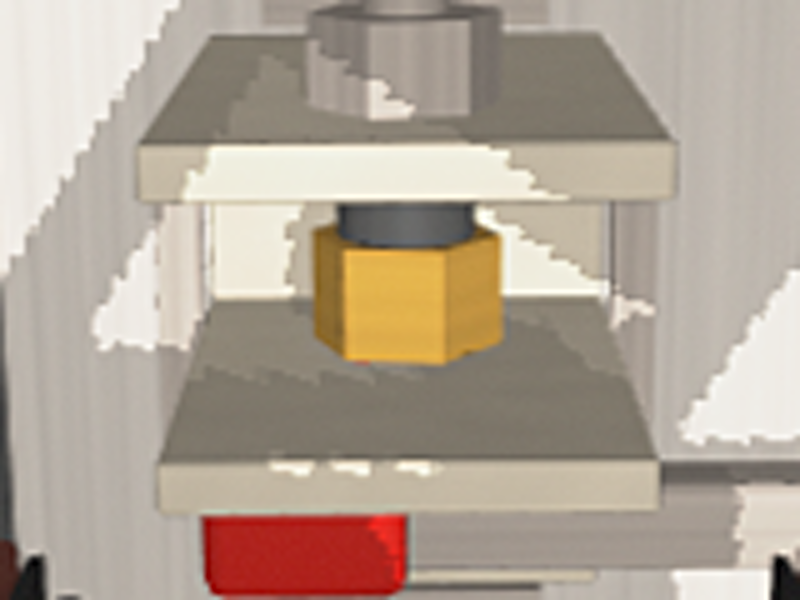

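The wrist crop shows the head's upper flat between the edges at x≈345 and 445, with the head centre at 408. That flat is tilted about 9° towards -y, so the bolt angle is about 39°, some 21° short of square at 60°. It will be square in about 5 s. I descend gently and wait for it.

>>> {"op": "send_rows", "data": {
  "motion": [0,0,15,0,60,0,0,15,0,60,0,0,15,0,60,0,0,10,0,60,0,0,0,0,60]
}}

```text
time_s: 4.88
ee_pos: [0.4752, -0.0878, 0.1714]
tool_rot: [3.139, -0.004, -2.888]
wrist_force: [-0.3, -0.4, 0.2]
grip_width: 0.0603
grasp_force: 0.0
```

```bash
python3 -c "
from h import *
go([-1,0,73])"
```

```text
t 4.88 jig pos [ -1.3   1.5 171.4] tool shift mm [-0.7 -1.8 98.3] turn 0.0014 w 60.3 gf 0.0 F [-0.3 -0.4  0.2]
```

>>> {"op": "send_rows", "data": {
  "motion": [0,-1,12,0,60,0,0,12,0,60,0,0,12,0,60,0,0,12,0,60,0,0,12,0,60]
}}

```text
time_s: 5.3
ee_pos: [0.4776, -0.0899, 0.1137]
tool_rot: [-3.141, 0.001, -2.889]
wrist_force: [0.2, -0.1, 0.0]
grip_width: 0.0598
grasp_force: 0.0
```

>>> {"op": "send_rows", "data": {
  "motion": [0,0,12,0,60,0,0,12,0,60,0,0,10,0,60,0,0,4,0,60,0,0,0,0,60]
}}

```text
time_s: 5.72
ee_pos: [0.4766, -0.0899, 0.075]
tool_rot: [3.141, -0.001, -2.889]
wrist_force: [-0.8, -0.3, 0.9]
grip_width: 0.0602
grasp_force: 0.0
```

>>> {"op": "send_rows", "data": {
  "motion": [0,0,0,0,60,0,0,0,0,60,0,0,0,0,60,0,0,0,0,60,0,0,0,0,60]
}}

```text
time_s: 6.13
ee_pos: [0.4772, -0.0904, 0.0761]
tool_rot: [-3.141, 0.001, -2.889]
wrist_force: [-0.6, -0.3, -0.4]
grip_width: 0.0596
grasp_force: 0.0
```

>>> {"op": "send_rows", "data": {
  "motion": [0,0,0,0,60,0,0,0,0,60,0,0,0,0,60,0,0,0,0,60,0,0,0,0,60]
}}

```text
time_s: 6.55
ee_pos: [0.4769, -0.0903, 0.0756]
tool_rot: [-3.142, -0.0, -2.889]
wrist_force: [1.0, 0.1, 0.2]
grip_width: 0.0602
grasp_force: 0.0
```

>>> {"op": "send_rows", "data": {
  "motion": [0,0,0,0,60,0,0,0,0,60,0,0,0,0,60,0,0,0,0,60,0,0,0,0,60]
}}

```text
time_s: 6.97
ee_pos: [0.4769, -0.0903, 0.0757]
tool_rot: [-3.142, -0.0, -2.889]
wrist_force: [0.4, 0.4, -0.3]
grip_width: 0.06
grasp_force: 0.0
```

>>> {"op": "send_rows", "data": {
  "motion": [0,0,0,0,60,0,0,0,0,60,0,0,0,0,60,0,0,0,0,60,0,0,0,0,60]
}}

```text
time_s: 7.38
ee_pos: [0.4769, -0.0903, 0.0757]
tool_rot: [-3.142, -0.0, -2.889]
wrist_force: [-0.3, 0.2, 0.8]
grip_width: 0.0599
grasp_force: 0.0
```

>>> {"op": "send_rows", "data": {
  "motion": [0,0,0,0,60,0,0,0,0,60,0,0,0,0,60,0,0,0,0,60,0,0,0,0,60]
}}

```text
time_s: 7.8
ee_pos: [0.4769, -0.0903, 0.0757]
tool_rot: [-3.142, -0.0, -2.889]
wrist_force: [0.2, -0.4, -0.5]
grip_width: 0.0597
grasp_force: 0.0
```

>>> {"op": "send_rows", "data": {
  "motion": [0,0,0,0,60,0,0,0,0,60,0,0,0,0,60,0,0,0,0,60,0,0,0,0,60]
}}

```text
time_s: 8.22
ee_pos: [0.4769, -0.0903, 0.0757]
tool_rot: [-3.142, -0.0, -2.889]
wrist_force: [-0.0, -0.5, -0.3]
grip_width: 0.06
grasp_force: 0.0
```

```bash
python3 -c "
from h import *
go([-1,0,73]); c=manip.get_calibration('wrist'); im=manip.capture('wrist')
p=proj(c,jig(J0,np.array([[-.001,0,.104],[-.001,.012,.104]]))); print(p)
x,y=p[0].astype(int); y0,x0=max(0,y-90),max(0,x-120);print(x0,y0)
cv2.imwrite('pics/w3.png',cv2.resize(im[y0:y0+180,x0:x0+240],None,fx=3.3,fy=3.3,interpolation=cv2.INTER_CUBIC))"
```

```text
t 8.22 jig pos [-0.3 -1.3 75.7] tool shift mm [0.7 1.3 2.7] turn 0.0002 w 60.0 gf 0.0 F [-0.  -0.5 -0.3]
[[322.52143859 336.07238508]
 [356.8001322  336.09277263]]
202 246
```

View pics/w3.png

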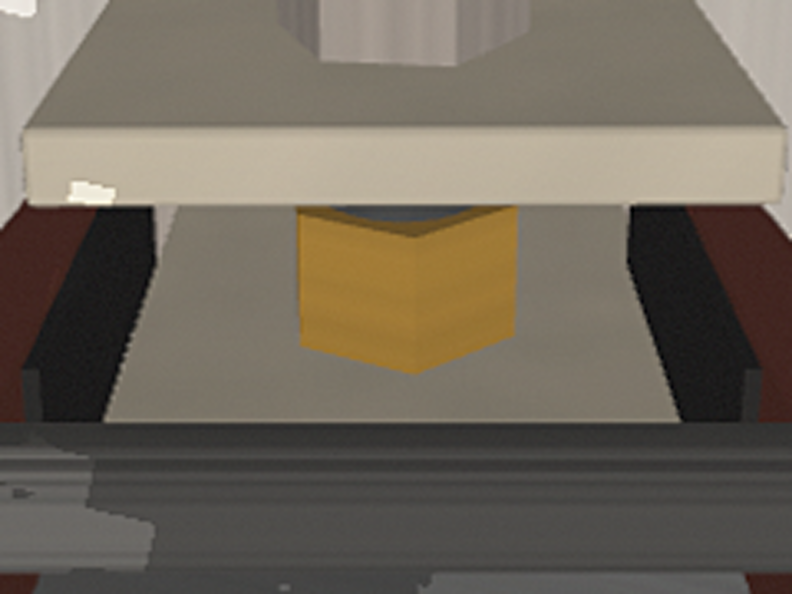

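The head sides are at 300 and 517 (about 23 mm, so nearly flat-on) and the top corner is at 415, about 3° before square. The pads are centred at about 392, so the head lies 1.5 mm to tool +y. I correct for that and close.

>>> {"op": "send_rows", "data": {
  "motion": [0.5,1.5,2.5,0,45,0,0,0,0,34,0,0,0,0,30,0,0,0,0,26,0,0,0,0,22],
  "squeeze": 25
}}

```text
time_s: 8.68
ee_pos: [0.4761, -0.089, 0.0732]
tool_rot: [-3.142, -0.0, -2.889]
wrist_force: [-0.1, -0.5, -0.5]
grip_width: 0.0297
grasp_force: 0.0
```

>>> {"op": "send_rows", "data": {
  "motion": [0,0,0,0,15,0,0,0,0,15,0,0,0,0,15,0,0,0,0,15,0,0,0,0,15]
}}

```text
time_s: 9.1
ee_pos: [0.4762, -0.0892, 0.0732]
tool_rot: [-3.141, 0.0, -2.889]
wrist_force: [0.1, -1.6, -0.5]
grip_width: 0.0241
grasp_force: 25.0
```

>>> {"op": "send_rows", "data": {
  "motion": [0,0,0,0,15,0,0,0,0,15,0,0,0,0,15,0,0,0,0,15,0,0,0,0,15]
}}

```text
time_s: 9.52
ee_pos: [0.4761, -0.0891, 0.0732]
tool_rot: [-3.141, -0.0, -2.889]
wrist_force: [0.4, -2.1, -1.4]
grip_width: 0.0239
grasp_force: 25.0
```

>>> {"op": "send_rows", "data": {
  "motion": [0,0,0,0,15,0,0,0,0,15,0,0,0,0,15,0,0,0,0,15,0,0,0,0,15]
}}

```text
time_s: 9.93
ee_pos: [0.4761, -0.0891, 0.0732]
tool_rot: [-3.141, 0.0, -2.889]
wrist_force: [-0.2, -3.1, -0.4]
grip_width: 0.0235
grasp_force: 25.0
```

>>> {"op": "send_rows", "data": {
  "motion": [0,0,0,0,15,0,0,0,0,15,0,0,0,0,15,0,0,0,0,15,0,0,0,0,15]
}}

```text
time_s: 10.35
ee_pos: [0.4761, -0.0891, 0.0732]
tool_rot: [-3.141, 0.0, -2.889]
wrist_force: [0.6, -3.7, -1.2]
grip_width: 0.0241
grasp_force: 25.0
```

```bash
python3 -c "
from h import *
go([-1,0,73]); a=manip.capture('wrist'); s=manip.capture('scene')[190:330,230:410]
cv2.imwrite('pics/f.png',np.hstack([a[220:440,190:450],cv2.resize(s,(283,220))]))"
```

```text
t 10.35 jig pos [-0.7  0.1 73.2] tool shift mm [ 0.3 -0.1  0.2] turn 0.0003 w 24.1 gf 25.0 F [ 0.6 -3.7 -1.2]
```

View pics/f.png

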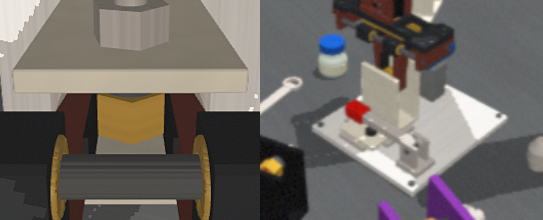

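Width is 24 mm, exactly across the flats, with a 25 N grip. The left image shows the head between the pads at (130,118), and the right one shows the clamp shut with the red grip at (357,110). I check that it stays steady before handing in.

>>> {"op": "send_rows", "data": {
  "motion": [0,0,0,0,15,0,0,0,0,15,0,0,0,0,15,0,0,0,0,15,0,0,0,0,15]
}}

```text
time_s: 10.87
ee_pos: [0.4761, -0.0891, 0.0732]
tool_rot: [-3.141, -0.0, -2.889]
wrist_force: [0.4, -4.7, -0.7]
grip_width: 0.0241
grasp_force: 25.0
```

>>> {"op": "send_rows", "data": {
  "motion": [0,0,0,0,15,0,0,0,0,15,0,0,0,0,15,0,0,0,0,15,0,0,0,0,15]
}}

```text
time_s: 11.28
ee_pos: [0.4761, -0.089, 0.0732]
tool_rot: [-3.141, -0.0, -2.889]
wrist_force: [0.2, -4.0, -0.9]
grip_width: 0.0241
grasp_force: 25.0
```

>>> {"op": "send_rows", "data": {
  "motion": [0,0,0,0,15,0,0,0,0,15,0,0,0,0,15,0,0,0,0,15,0,0,0,0,15]
}}

```text
time_s: 11.7
ee_pos: [0.4761, -0.089, 0.0732]
tool_rot: [-3.141, 0.0, -2.889]
wrist_force: [1.0, -4.1, -0.3]
grip_width: 0.024
grasp_force: 25.0
```

```bash
python3 -c "
from h import *
a=manip.capture('wrist')
for i in range(19): manip.capture('top')
b=manip.capture('wrist'); go([-1,0,73]); print(np.abs(a.astype(int)-b)[300:380,260:400].mean(), np.abs(a.astype(int)-b)[230:300].mean())"
```

```text
t 12.75 jig pos [-0.7  0.2 73.2] tool shift mm [ 0.3 -0.2  0.2] turn 0.0003 w 23.9 gf 25.0 F [ 1.  -5.5  0.6]
1.1806845238095238 1.0810491071428572
```

The force has levelled off and the head doesn't move over 1 s (the image difference is only noise). I hand it in.

```bash
python3 -c "
from plant import manip
print(manip.close_job())"
```

```text
the job is handed in; nothing more can be done
None
```

The job is handed in, but no verdict came back: the clamp was swung shut onto the bracket's foot, and the bolt head was held across its flats at 25 N with no turning visible over the last second.

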